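# Sort out the red-banded tablet: a last look on the rest, then the reject box

## Robot

A 7-joint arm with a two-finger parallel gripper is mounted at the origin on the work surface. World frame = base frame: x ahead of the robot, y to its left, z up, the work surface at z = 0. Lengths are in m, angles in rad, forces in N, time in s.
With the tool pointing down it reaches from about 0.425 to 0.925 m from the base axis. Payload 6.8 kg.
Tool frame: the origin (TCP) lies at the very end of the fingers, on their centre line; the grasp point (between the pads) lies ctrl.tcp_to_grasp behind it (ctrl.tcp_to_grasp is the distance from the TCP to the grasp point, in m); z points along the fingers, y is the line along which they close (so a half turn about z gives the same grasp; the last joint's range is limited). The gripper opens to 85 mm and grips with 20 to 120 N. Pads are 22 mm wide; open, the fingers measure 114 mm over their backs; the gripper's body (76 mm by 85 mm) begins 54 mm behind the grasp point. The pads swing forward as they close: fully open they stand 13 mm farther back than shut.
Start: joints at [-1.212, 0.477, 0.022, 1.555, -0.011, 1.109, -0.083], TCP at [0.304, 0.603, 0.231] pointing down, gripper open.
Joint ranges: [-2.96, 2.96], [-0.34, 2.1], [-1.41, 1.46], [0.24, 2.44], [-1.37, 4.51], [0.17, 1.92], [-2.96, 2.96]. Speed limits (rad/s): [2.39, 2.39, 3.14, 3.14, 3.14, 3.14, 3.14].

## Interface

Orientations are given as a unit quaternion [x, y, z, w].
In Python, from bench import ctrl gives the robot as it stands.
- The arm moves only by the tool send_rows, never from a script. Its argument "plan" is one flat list of numbers, 6 for each row, row after row: the shift along the tool's x, y, z in m, then the turn, a rotation vector about the tool's x, y, z in rad. A call has 1 to 20 rows; each row shifts and turns the commanded pose from where the row before left it, along the tool's axes as they then stand; what a row does not reach is not made up. A row lasts 1/8 s, in which the tool goes at most 62.5 mm and 10.7 degrees, less where a joint would pass 70% of its speed; a pose out of reach is approached as far as the arm can. A call is refused whole if a number of a shift passes 0.0625 or a number of a turn 0.188, either way. A call with a gripper value outside its range is refused whole. "fingers" is the finger opening in m, from 0 to 0.0854, set as the call begins (left out, the last holds). The fingers move at their own pace and stop on an object; the grip force is fixed at half the most. Time passes only in rows, so rows that do not move let the fingers close. It gives the time, the measured TCP pose, the force, the opening and the grip force at its end, in the units of the state.
- ctrl.state(): the state, without advancing time (a new reading comes with each control period).
- ctrl.snapshot(name): name is "side" or "top"; returns a dict with "image" (480x640x3 uint8, red, green, blue), "camera_matrix" (3x3 intrinsics, pixels), "rvec" (rotation vector, rad) and "tvec" (3), from world to camera coordinates, as OpenCV has them. Camera axes: x right, y down, z forward; pixel columns grow to the right and rows downward; lengths in m; the calibration is good to about 2 mm. A picture is of the moment at which its call begins. There is no depth.
- ctrl.hand_in(): hands the job in; it is judged then, once.
The state is a dict: "t": time; "joint_positions": joint angles; "dq": joint speeds; "effort": joint torques, N m; "position": TCP position; "eef_rot": TCP orientation; "ft_force": force on the tool from outside, world axes, zero at the start; "wrist_torque": the same for the moment, N m; "finger_gap": finger opening in m; "finger_force": force on a finger pad.
Only numpy, scipy, OpenCV 4.12 (cv2) and the standard library are available. Lean on these libraries where they do the work, as an engineer would, in place of code of your own. Each camera call takes 0.05 s, during which the arm holds its last target. There are 200 camera calls.

## Task

Three coated drawing tablets lie on the pale board; the one with the red band is a reject. Prop it on the blue slanted rest, standing on its short end with its foot on the ledge, back against the slope and dark face outwards, and leave it there untouched for a good second, for a last look; then take it again and file it standing on end in the red-rimmed reject box, lowered in rather than dropped. Leave the other two tablets where they lie.

Things in the scene. Friction and masses are not known exactly. Their poses are not given: they have to be found in the camera images.
- reject: the reject: flat wooden tablet 130 (its x) x 60 (its y) x 16 mm (its z), 0.08 to 0.17 kg, dark drawn face up (+z), with a red band 26 mm wide right across it at its -x end. Origin: centre of its underside (the bare wood back). At the start it lies flat on the pale board, its top 22 mm above the table; -x end roughly towards the robot.
- passed: good tablet, same size and axes, green band at its -x end; stays where it lies
- plain: good tablet, same size and axes, no band; stays where it lies. The three lie side by side in any order, 40 to 70 mm apart.
- board: pale drawing board under the tablets, 200 (x) x 370 (y) x 6 mm, fixed; origin: centre of its underside
- rest: fixed blue rest. Its slope rises at 45 degrees towards its own -x; a tablet on it faces up and to the rest's +x. Origin: centre of its 85 (x) x 74 mm base, on the table. Foot of the slope (where it meets the ledge): x +28, z 16 mm. The slope is a plank 38 mm wide (y), 72 mm long up from the foot, so a tablet overhangs its top by 58 mm. Ledge: square to the slope, 74 mm wide, 19 mm out.
- rest_seat (a point): point on the rest's slope plane, 65 mm up the slope from the foot, on its centre line: where the centre of a tablet's underside lies when it is propped there, foot on the ledge. Axes as rest.
- reject_box: the reject box: fixed, open-topped narrow plywood box with red rim, 62 (x) x 112 (y) x 75 mm high outside, walls and floor 6 mm (inside 50 x 100 mm). Origin: centre of its underside, on the table. The rest and the box may stand on either side of the board.
Not all that is in view belongs to the job. Leave any yellow look-alike of the reject alone. Of the things shaped like the rest, the blue one is meant.

How it is judged:
On the way:
1. the reject leans on the rest, foot on the ledge, back against the slope, dark face out, let go and at rest (distance between reject and rest_seat below 0.022 m and angle between reject's own z axis and vertical between 0.66 and 0.91 rad and angle between the y axis of reject and the y axis of rest, either way round below 0.2 rad and contact force between reject and rest above 0.2 N and contact force between the fingers and reject below 0.05 N and linear speed of reject below 0.05 m/s and angular speed of reject below 1 rad/s), for 0.8 s.
At the end, for the whole second after the job is handed in: The reject stands on end in the reject box (within 34 degrees of upright, its lower end on the box floor, to about 15 mm), released and at rest; the other two tablets are within 15 mm of where they lay (x of reject in the frame of reject_box between -0.03 and 0.03 m and y of reject in the frame of reject_box between -0.05 and 0.05 m and z of reject in the frame of reject_box between 0.045 and 0.09 m and (angle between reject's own x axis and vertical below 0.6 rad or angle between reject's own x axis and vertical above 2.54 rad) and contact force between the fingers and reject below 0.05 N and linear speed of reject below 0.05 m/s and angular speed of reject below 1 rad/s and distance of each of passed, plain from where it was at the start of the episode below 0.015 m); the robot touches nothing.
It fails at once if a good tablet shifted by more than 15 mm (distance of any of passed, plain from where it was at the start of the episode above 0.015 m).
It fails at once if the reject dropped (falling free faster than 0.7 m/s, a drop of some 25 mm) (linear speed of reject above 0.7 m/s and contact force between the fingers and reject below 0.05 N).
It also fails if it takes over 64 s, if anything falls off the work surface, if the arm or the gripper's body presses on something with over 40 N, if the wrist force passes 120 N, or if a joint passes its speed limit or range.

## Working session

There is one attempt and no reset: what is moved stays moved. The work goes in short steps, Python scripts to look and compute and a tool call to move; the robot and the scene stay as the last step left them, time stands still between calls to the robot, and variables do not carry over. Pictures are saved under pics/ and viewed, at most 11 in all, crops included, and the job is handed in when it is done.

Besides the shell and the picture viewer there is one more tool, called after "Call:" as name(argument=value, ...) on one line, values as JSON. send_rows: Moves the arm, as the interface text tells. Its arguments: {"type":"object","properties":{"plan":{"type":"array"},"fingers":{"type":"number"}},"required":["plan"]}

```bash
mkdir -p pics; python3 - <<'E'
from bench import ctrl
import cv2,pickle,numpy as np
S={}
for n in("side","top"):
    s=ctrl.snapshot(n);S[n]=s;cv2.imwrite(f"pics/{n}0.png",s["image"][:,:,::-1])
    R=cv2.Rodrigues(np.array(s["rvec"]))[0];print(n,-R.T@np.array(s["tvec"]).ravel(),R[2])
pickle.dump(S,open("s0.pkl","wb"))
st=ctrl.state();print({k:st[k] for k in("t","position","eef_rot","finger_gap","ft_force")},ctrl.tcp_to_grasp)
E
```

```text
side [ 0.49228923 -0.71604015  0.94122779] [ 0.02825838  0.64569304 -0.76307402]
top [0.38133203 0.01052321 1.01994683] [ 1.60801166e-01  7.72381583e-04 -9.86986519e-01]
{'t': 0.1, 'position': array([0.30352057, 0.60231125, 0.23039641]), 'eef_rot': array([ 2.31260178e-01,  9.72891572e-01, -8.36642135e-04, -1.40110334e-04]), 'finger_gap': 0.08527680409619247, 'ft_force': array([-0.55371276,  0.0901349 ,  0.21165489])} 0.0187
```

View pics/top0.png

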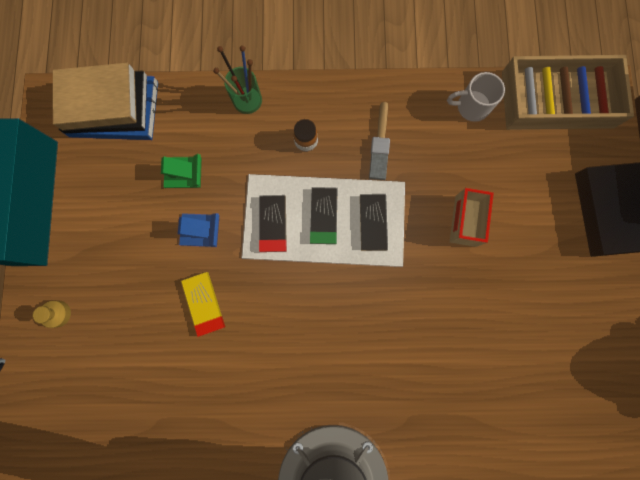

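View pics/side0.png

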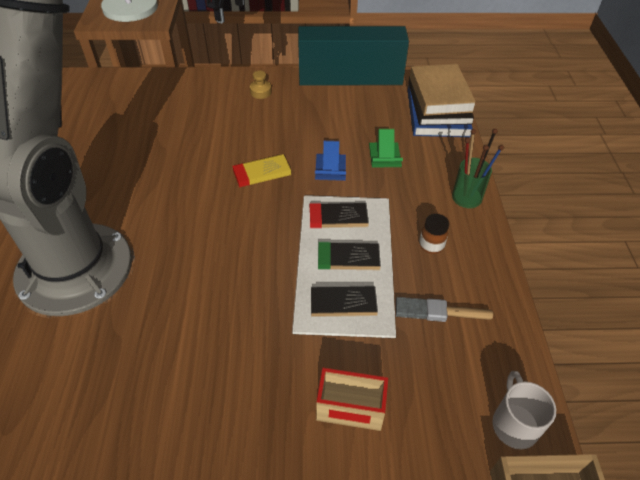

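The top view (+x up, +y left) shows three tablets on the board: red band at (272,245), green band at (323,237), no band at (373,222). The reject candidates are the dark tablet with the red band on the board at (272,222) and the yellow look-alike at (202,303). The dark one fits. The rest candidates are blue at (198,230) and green at (181,170), and the blue one is meant. The red-rimmed box is at (474,217). In the side view they are at (338,215), (331,160) and (352,400). Next I'll confirm in one enlarged crop and measure.

```bash
cat > h.py <<'E'
import cv2,numpy as np,pickle
def cam(s):
    return np.array(s["camera_matrix"],float),cv2.Rodrigues(np.array(s["rvec"],float))[0],np.array(s["tvec"],float).ravel()
def ray(s,p):
    K,R,t=cam(s);d=R.T@np.linalg.inv(K)@np.array([p[0],p[1],1.]);return -R.T@t,d/np.linalg.norm(d)
def onz(s,p,z):
    c,d=ray(s,p);return c+d*(z-c[2])/d[2]
def tri(a,p,b,q):
    c1,d1=ray(a,p);c2,d2=ray(b,q)
    k=np.linalg.lstsq(np.c_[d1,-d2],c2-c1,rcond=None)[0]
    x,y=c1+k[0]*d1,c2+k[1]*d2
    return (x+y)/2,np.linalg.norm(x-y)
def proj(s,X):
    return cv2.projectPoints(np.atleast_2d(X).astype(float),np.array(s["rvec"],float),np.array(s["tvec"],float),np.array(s["camera_matrix"],float),None)[0].reshape(-1,2)
def mask(s,col):
    h=cv2.cvtColor(s["image"],cv2.COLOR_RGB2HSV).astype(int);H,S,V=h[...,0],h[...,1],h[...,2]
    m={"red":((H<6)|(H>174))&(S>180)&(V>70),"blue":(abs(H-110)<10)&(S>120)&(V>60),"dark":(V<60)&(S<120)}[col]
    return m.astype(np.uint8)
def blobs(m,roi,amin=30):
    x0,y0,x1,y1=roi;k=np.zeros_like(m);k[y0:y1,x0:x1]=m[y0:y1,x0:x1]
    c,_=cv2.findContours(k,cv2.RETR_EXTERNAL,cv2.CHAIN_APPROX_NONE)
    return sorted([x for x in c if cv2.contourArea(x)>amin],key=cv2.contourArea,reverse=True)
E
python3 - <<'E'
from h import *
S=pickle.load(open("s0.pkl","rb"));T,D=S["top"],S["side"]
def quad(c):
    return cv2.approxPolyDP(cv2.convexHull(c),0.04*cv2.arcLength(c,True),True).reshape(-1,2)
def cen(c):
    m=cv2.moments(c);return np.array([m["m10"],m["m01"]])/m["m00"]
rt=blobs(mask(T,"red"),(240,170,300,265))[0];rd=blobs(mask(D,"red"),(295,195,340,235))[0]
print("band",cen(rt),cen(rd),tri(T,cen(rt),D,cen(rd)))
for n,roi in(("rej",(245,185,298,255)),("pass",(300,180,345,245)),("plain",(350,185,395,258))):
    m=mask(T,"dark")
    if n=="rej": m|=mask(T,"red")
    m=cv2.morphologyEx(m,cv2.MORPH_CLOSE,np.ones((5,5),np.uint8))
    c=blobs(m,roi)[0];r=cv2.minAreaRect(c);b=np.array([onz(T,p,.022)[:2] for p in cv2.boxPoints(r)])
    print(n,r,b.mean(0).round(4),[np.linalg.norm(b[i]-b[i-1]).round(4) for i in range(4)],"corners",b.round(3).tolist())
for s,n,roi in((T,"box top",(450,180,500,250)),(D,"box side",(310,360,395,435))):
    for c in blobs(mask(s,"red"),roi): print(n,cen(c),quad(c).tolist(),cv2.contourArea(c))
for s,n,roi in((T,"rest top",(170,205,225,255)),(D,"rest side",(305,135,355,185))):
    for c in blobs(mask(s,"blue"),roi): print(n,cen(c),cv2.approxPolyDP(c,1.5,True).reshape(-1,2).tolist())
def crop(s,x,y,w,h,k): return cv2.resize(s["image"][y:y+h,x:x+w],None,fx=k,fy=k,interpolation=cv2.INTER_CUBIC)
a=np.vstack([crop(T,170,200,80,60,5),crop(D,295,130,80,60,5)]);b=np.vstack([crop(T,240,180,80,60,5) ,crop(T,160,270,80,60,5)])
cv2.imwrite("pics/crop.png",np.hstack([a,b])[:,:,::-1])
E
```

```text
band [272.20423497 245.04098361] [315.5804465  214.95227098] (array([0.50875605, 0.1301469 , 0.01619364]), np.float64(0.00486957940541018))
rej ((272.5, 223.5), (53.0, 25.0), 90.0) [0.5606 0.1295] [np.float64(0.1229), np.float64(0.0576), np.float64(0.1228), np.float64(0.0565)] corners [[0.622, 0.159], [0.622, 0.101], [0.499, 0.101], [0.5, 0.157]]
pass ((323.5, 209.5), (41.0, 23.0), 90.0) [0.5914 0.0127] [np.float64(0.096), np.float64(0.0531), np.float64(0.096), np.float64(0.0523)] corners [[0.64, 0.039], [0.639, -0.015], [0.543, -0.013], [0.544, 0.039]]
plain ((373.01715087890625, 221.96231079101562), (53.8149528503418, 23.946544647216797), 87.87889862060547) [ 0.5611 -0.1   ] [np.float64(0.1247), np.float64(0.0552), np.float64(0.1247), np.float64(0.0541)] corners [[0.623, -0.072], [0.624, -0.127], [0.499, -0.127], [0.498, -0.073]]
box top [475.80287    214.96023349] [[466, 188], [492, 193], [487, 241], [459, 237]] 1370.5
box side [352.60801733 389.4718671 ] [[322, 368], [386, 377], [384, 412], [317, 401]] 2307.5
box side [349.02148302 416.11088011] [[329, 410], [369, 416], [369, 421], [329, 416]] 240.5
rest top [194.52489748 229.44600664] [[182, 215], [179, 224], [180, 244], [208, 244], [207, 238], [211, 217], [205, 215]]
rest top [214.94300518 229.22107081] [[217, 214], [214, 216], [214, 224], [212, 224], [214, 226], [213, 245], [215, 245]]
rest side [330.44272691 162.50396354] [[324, 141], [324, 153], [317, 155], [316, 178], [344, 179], [344, 155], [338, 154], [338, 142]]
```

View pics/crop.png

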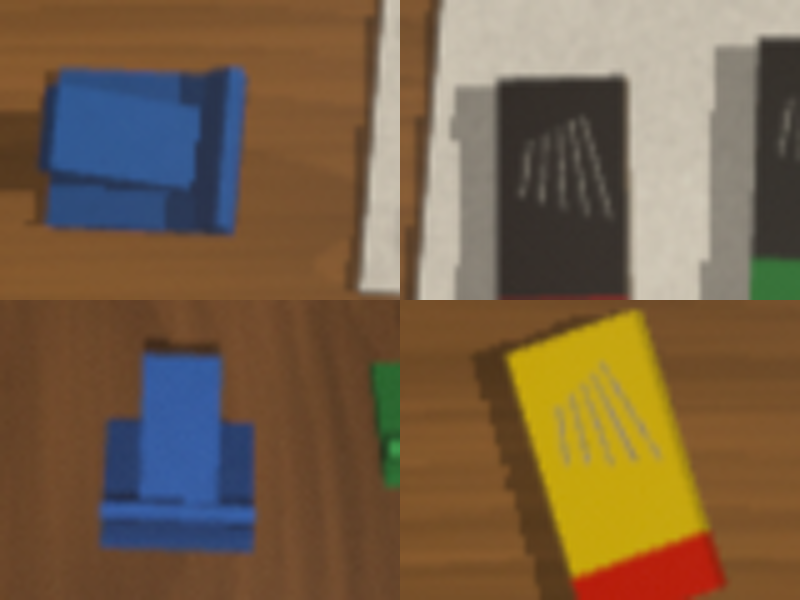

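The crop confirms the dark reject, whose red band starts at the crop edge, and the yellow look-alike at lower right. It also shows the blue rest with its ledge on the -y side, lip corners at top px (215.8,213.6) and (213.6,246.8), and plank top corners at (182.4,216.8) and (180,234). Next I'll triangulate these.

```bash
python3 - <<'E'
from h import *
S=pickle.load(open("s0.pkl","rb"));T,D=S["top"],S["side"]
P={"lip+x":((215.8,213.6),(346,171)),"lip-x":((213.6,246.8),(315.4,170.4)),"plank+x":((182.4,216.8),(339.2,140.8)),"plank-x":((180,234),(323.8,140.8))}
for k,(p,q) in P.items():
    X,e=tri(T,p,D,q);print(k,X.round(4),round(e,4), "topray@nominal",onz(T,p,.0294 if 'lip' in k else .067)[:2].round(4),"side",onz(D,q,.0294 if 'lip' in k else .067)[:2].round(4))
def hull(s,col,roi,k=3):
    m=np.zeros(s["image"].shape[:2],np.uint8)
    for c in col: m|=mask(s,c)
    m=cv2.morphologyEx(m,cv2.MORPH_CLOSE,np.ones((k,k),np.uint8))
    c=cv2.convexHull(blobs(m,roi)[0]);return cv2.approxPolyDP(c,3,True).reshape(-1,2)
def srt(q,s):  # order by nominal world x,y
    w=np.array([onz(s,p,.022)[:2] for p in q]);return q
print(hull(T,["dark","red"],(245,185,298,255),5).tolist(),hull(D,["dark","red"],(305,198,370,232),5).tolist())
print(hull(D,["dark"],(305,283,379,318),5).tolist(),hull(T,["dark"],(350,185,395,258),5).tolist())
# rim outer corners
A=[(466,188),(492,193),(487,241),(459,237)]
B=[(322,368),(386,377),(384,412),(317,401)]
E=[onz(T,p,.075) for p in A];F=[onz(D,p,.075) for p in B]
print("boxtop",np.round(E,4)[:,:2].tolist(),"boxside",np.round(F,4)[:,:2].tolist())
def crop(s,x,y,w,h,k): return cv2.resize(s["image"][y:y+h,x:x+w],None,fx=k,fy=k,interpolation=cv2.INTER_CUBIC)
cv2.imwrite("pics/crop2.png",np.vstack([np.hstack([crop(T,440,180,80,60,5),crop(D,310,355,80,60,5)]),np.hstack([crop(T,240,205,80,60,5),crop(D,300,190,80,60,5)])])[:,:,::-1])
E
```

```text
lip+x [0.5819 0.2571 0.0313] 0.0018 topray@nominal [0.5832 0.2577] side [0.5812 0.2587]
lip-x [0.5076 0.2605 0.0305] 0.0009 topray@nominal [0.5072 0.2606] side [0.5081 0.2617]
plank+x [0.5673 0.3193 0.0721] 0.0023 topray@nominal [0.5694 0.3212] side [0.5666 0.3249]
plank-x [0.5303 0.3244 0.068 ] 0.002 topray@nominal [0.5314 0.3249] side [0.5293 0.3253]
[[283, 197], [285, 249], [260, 250], [260, 198]] [[365, 204], [365, 222], [311, 226], [310, 204]]
[[373, 287], [376, 310], [312, 312], [314, 287]] [[383, 195], [385, 248], [362, 248], [361, 196]]
boxtop [[0.6236, -0.2996], [0.6116, -0.3556], [0.5062, -0.3371], [0.5156, -0.2777]] boxside [[0.5107, -0.2772], [0.6183, -0.296], [0.609, -0.3568], [0.5012, -0.3359]]
```

View pics/crop2.png

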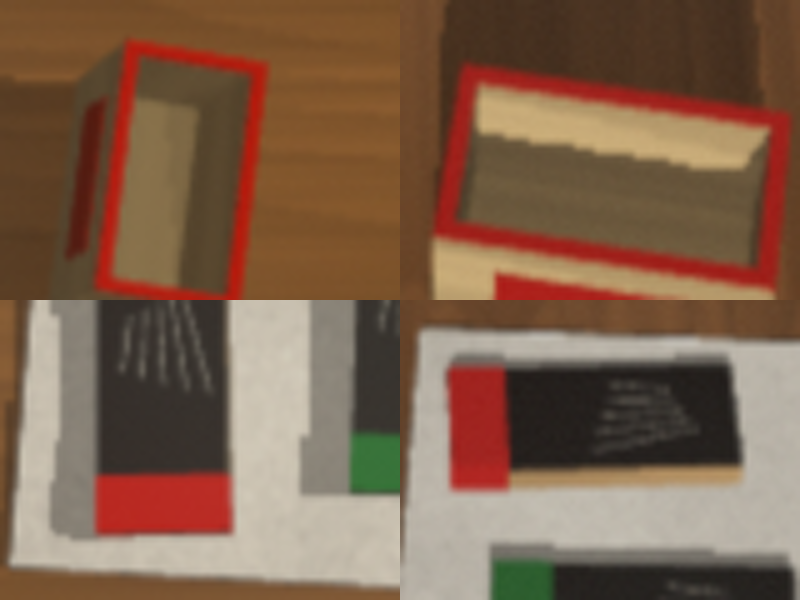

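The red-rimmed box is seen in both views, rim corners at top px (465,188), (494,193), (487,241) and (459,237), turned about -10.6° from x. The red band also wraps the tablet's side, which explains the low height I triangulated earlier. I'll triangulate the top corners and set up a helper that works out equal rows.

```bash
cat > m.py <<'E'
import numpy as np
from scipy.spatial.transform import Rotation as Ro
def frame(z,y):
    z=np.array(z,float);z/=np.linalg.norm(z);y=np.array(y,float);y-=z*(y@z);y/=np.linalg.norm(y)
    return Ro.from_matrix(np.c_[np.cross(y,z),y,z])
def rows(p0,R0,p1,R1,n):
    w=(R0.inv()*R1).as_rotvec()/n;A=sum((Ro.from_rotvec(w*k).as_matrix() for k in range(n)),np.zeros((3,3)))
    d=np.linalg.solve(A,R0.inv().apply(np.array(p1)-p0))
    r=np.r_[d.round(4),w.round(4)];p,R=np.array(p0,float),R0;path=[]
    for _ in range(n): p=p+R.apply(r[:3]);R=R*Ro.from_rotvec(r[3:]);path.append(p)
    print(n,"x",r.tolist(),"end",p.round(4),"minz",round(min(q[2] for q in path),3),"mid",path[n//2].round(3));return p,R
def yax(deg): return [np.cos(np.radians(deg)),np.sin(np.radians(deg)),0]
E
python3 - <<'E'
from h import *
from m import *
from bench import ctrl
S=pickle.load(open("s0.pkl","rb"));T,D=S["top"],S["side"]
C=[((259.4,251.8),(310,203.4)),((286.4,251.8),(310.4,224.6)),((259.4,195.6),(365.6,202.4)),((285.2,195.2),(368.2,223.2))]
X=[]
for p,q in C: x,e=tri(T,p,D,q);X.append(x);print(x.round(4),round(e,4),onz(T,p,.022).round(4))
print("mean",np.mean(X,0).round(4),"band end z", "top-only",np.mean([onz(T,p,.022) for p,_ in C],0).round(4))
st=ctrl.state();p0,R0=st["position"],Ro.from_quat(st["eef_rot"])
n=np.array([-.03,-.7065,.707]);rows(p0,R0,np.array([.548,.318,.062])+n*.13,frame(-n,yax(-2.4)),14)
E
```

```text
[0.4947 0.1583 0.024 ] 0.0011 [0.4954 0.1587 0.022 ]
[0.4946 0.0979 0.0194] 0.0005 [0.4946 0.0977 0.022 ]
[0.623  0.1593 0.025 ] 0.0039 [0.6257 0.1601 0.022 ]
[0.6247 0.1005 0.0195] 0.0035 [0.6259 0.1005 0.022 ]
mean [0.5592 0.129  0.022 ] band end z top-only [0.5604 0.1292 0.022 ]
14 x [-0.0342, -0.001, -0.0071, -0.0322, 0.0498, 0.0774] end [0.5446 0.2264 0.1539] minz 0.154 mid [0.498 0.412 0.234]
```

Call:
send_rows(plan=[-0.0342, -0.001, -0.0071, -0.0322, 0.0498, 0.0774, -0.0342, -0.001, -0.0071, -0.0322, 0.0498, 0.0774, -0.0342, -0.001, -0.0071, -0.0322, 0.0498, 0.0774, -0.0342, -0.001, -0.0071, -0.0322, 0.0498, 0.0774, -0.0342, -0.001, -0.0071, -0.0322, 0.0498, 0.0774, -0.0342, -0.001, -0.0071, -0.0322, 0.0498, 0.0774, -0.0342, -0.001, -0.0071, -0.0322, 0.0498, 0.0774, -0.0342, -0.001, -0.0071, -0.0322, 0.0498, 0.0774, -0.0342, -0.001, -0.0071, -0.0322, 0.0498, 0.0774, -0.0342, -0.001, -0.0071, -0.0322, 0.0498, 0.0774, -0.0342, -0.001, -0.0071, -0.0322, 0.0498, 0.0774, -0.0342, -0.001, -0.0071, -0.0322, 0.0498, 0.0774, -0.0342, -0.001, -0.0071, -0.0322, 0.0498, 0.0774, -0.0342, -0.001, -0.0071, -0.0322, 0.0498, 0.0774, 0, 0, 0, 0, 0, 0])

```text
t: 1.98
position: [0.5443, 0.2227, 0.1515]
eef_rot: [0.67, 0.636, 0.276, -0.265]
ft_force: [0.4, 0.8, 0.6]
finger_gap: 0.0852
finger_force: 0.0
```

```bash
python3 - <<'E'
from m import *
from bench import ctrl
st=ctrl.state();p,R=st["position"],Ro.from_quat(st["eef_rot"])
print(st["t"],np.round(st["joint_positions"],3))
n=np.array([-.03,-.7065,.707]);print("err",np.degrees((R.inv()*frame(-n,yax(-2.4))).as_rotvec()).round(2),p)
G=frame([0,0,-1],yax(91))
p1,R1=rows(p,R,[.560,.129,.10],G,14)
rows(p1,R1,[.560,.129,.03],G,4)
E
```

```text
1.975 [-0.116  0.487  0.019  2.029 -1.136  0.892  0.723]
err [ 0.1   0.04 -0.48] [0.54426843 0.22268052 0.15149343]
14 x [-0.0074, -0.0047, 0.0003, 0.0454, -0.043, -0.1104] end [0.5599 0.1295 0.0997] minz 0.1 mid [0.53  0.17  0.113]
4 x [-0.0, -0.0001, 0.0174, 0.0, 0.0001, -0.0002] end [0.5599 0.1291 0.0301] minz 0.03 mid [0.56  0.129 0.048]
```

Call:
send_rows(plan=[-0.0074, -0.0047, 0.0003, 0.0454, -0.043, -0.1104, -0.0074, -0.0047, 0.0003, 0.0454, -0.043, -0.1104, -0.0074, -0.0047, 0.0003, 0.0454, -0.043, -0.1104, -0.0074, -0.0047, 0.0003, 0.0454, -0.043, -0.1104, -0.0074, -0.0047, 0.0003, 0.0454, -0.043, -0.1104, -0.0074, -0.0047, 0.0003, 0.0454, -0.043, -0.1104, -0.0074, -0.0047, 0.0003, 0.0454, -0.043, -0.1104, -0.0074, -0.0047, 0.0003, 0.0454, -0.043, -0.1104, -0.0074, -0.0047, 0.0003, 0.0454, -0.043, -0.1104, -0.0074, -0.0047, 0.0003, 0.0454, -0.043, -0.1104, -0.0074, -0.0047, 0.0003, 0.0454, -0.043, -0.1104, -0.0074, -0.0047, 0.0003, 0.0454, -0.043, -0.1104, -0.0074, -0.0047, 0.0003, 0.0454, -0.043, -0.1104, -0.0074, -0.0047, 0.0003, 0.0454, -0.043, -0.1104, 0, 0, 0, 0, 0, 0, 0, 0, 0, 0, 0, 0], fingers=0.078)

```text
t: 3.98
position: [0.5614, 0.1347, 0.1026]
eef_rot: [-0.011, 1.0, 0.002, 0.003]
ft_force: [-0.4, 0.3, 0.7]
finger_gap: 0.0776
finger_force: 0.0
```

```bash
python3 - <<'E'
from m import *
from bench import ctrl
st=ctrl.state();p,R=st["position"],Ro.from_quat(st["eef_rot"])
G=frame([0,0,-1],yax(91));print(st["t"],p,np.degrees((R.inv()*G).as_rotvec()).round(2),st["finger_gap"],st["ft_force"])
rows(p,R,[.560,.129,.012],G,6)
E
```

```text
3.975 [0.56137546 0.13466392 0.10264908] [0.19 0.3  0.27] 0.07759653928420417 [-0.44482033  0.28828443  0.68783349]
6 x [0.0003, -0.001, 0.0151, 0.0005, 0.0009, 0.0008] end [0.56   0.1288 0.012 ] minz 0.012 mid [0.56  0.131 0.042]
```

Call:
send_rows(plan=[0.0003, -0.001, 0.0151, 0.0005, 0.0009, 0.0008, 0.0003, -0.001, 0.0151, 0.0005, 0.0009, 0.0008, 0.0003, -0.001, 0.0151, 0.0005, 0.0009, 0.0008, 0.0003, -0.001, 0.0151, 0.0005, 0.0009, 0.0008, 0.0003, -0.001, 0.0151, 0.0005, 0.0009, 0.0008, 0.0003, -0.001, 0.0151, 0.0005, 0.0009, 0.0008, 0, 0, 0, 0, 0, 0, 0, 0, 0, 0, 0, 0])

```text
t: 4.97
position: [0.5603, 0.1282, 0.012]
eef_rot: [-0.009, 1.0, -0.0, 0.0]
ft_force: [0.3, 0.3, -0.1]
finger_gap: 0.0783
finger_force: 0.0
```

Call:
send_rows(plan=[0, 0, 0.002, 0, 0, 0, 0, 0, 0, 0, 0, 0, 0, 0, 0, 0, 0, 0])

```text
t: 5.35
position: [0.5602, 0.1282, 0.0101]
eef_rot: [-0.009, 1.0, -0.0, 0.0]
ft_force: [-0.1, -0.1, 0.5]
finger_gap: 0.0779
finger_force: 0.0
```

Call:
send_rows(plan=[0, 0, 0.003, 0, 0, 0, 0, 0, 0, 0, 0, 0, 0, 0, 0, 0, 0, 0])

```text
t: 5.72
position: [0.56, 0.1281, 0.0067]
eef_rot: [-0.009, 1.0, -0.0, 0.0]
ft_force: [0.1, 1.1, -0.7]
finger_gap: 0.0782
finger_force: 0.0
```

Call:
send_rows(plan=[0, 0, 0.003, 0, 0, 0, 0, 0, 0, 0, 0, 0])

```text
t: 5.98
position: [0.5599, 0.1281, 0.0035]
eef_rot: [-0.009, 1.0, -0.0, -0.0]
ft_force: [-0.0, 0.0, 1.0]
finger_gap: 0.078
finger_force: 0.0
```

Call:
send_rows(plan=[0, 0, 0, 0, 0, 0, 0, 0, 0, 0, 0, 0, 0, 0, 0, 0, 0, 0, 0, 0, 0, 0, 0, 0, 0, 0, 0, 0, 0, 0, 0, 0, 0, 0, 0, 0], fingers=0.03)

```text
t: 6.72
position: [0.5603, 0.1282, 0.0042]
eef_rot: [-0.009, 1.0, -0.0, 0.0]
ft_force: [-1.8, 0.1, 6.2]
finger_gap: 0.0591
finger_force: 65.0
```

Call:
send_rows(plan=[0, 0, -0.01, 0, 0, 0, 0, 0, -0.02, 0, 0, 0, 0, 0, -0.03, 0, 0, 0, 0, 0, -0.03, 0, 0, 0, 0, 0, -0.03, 0, 0, 0, 0, 0, 0, 0, 0, 0])

```text
t: 7.48
position: [0.5616, 0.1286, 0.1264]
eef_rot: [-0.009, 1.0, 0.0, 0.002]
ft_force: [0.3, 0.2, -1.5]
finger_gap: 0.0583
finger_force: 64.4
```

```bash
python3 - <<'E'
from h import *
from m import *
from bench import ctrl
st=ctrl.state();print(st["position"],st["eef_rot"],st["ft_force"],st["finger_gap"])
s,t=ctrl.snapshot("side"),ctrl.snapshot("top");pickle.dump({"side":s,"top":t},open("s1.pkl","wb"))
f=lambda s,x,y,w,h,k:cv2.resize(s["image"][y:y+h,x:x+w],(400,400))
cv2.imwrite("pics/held.png",np.hstack([f(t,190,130,160,160,2),f(s,250,90,160,160,2)])[:,:,::-1])
E
```

```text
[0.56159018 0.1285697  0.12636213] [-9.22946150e-03  9.99954460e-01  4.40719814e-04  2.38760133e-03] [ 0.26416809  0.19126868 -1.4949912 ] 0.05834750212640112
```

View pics/held.png

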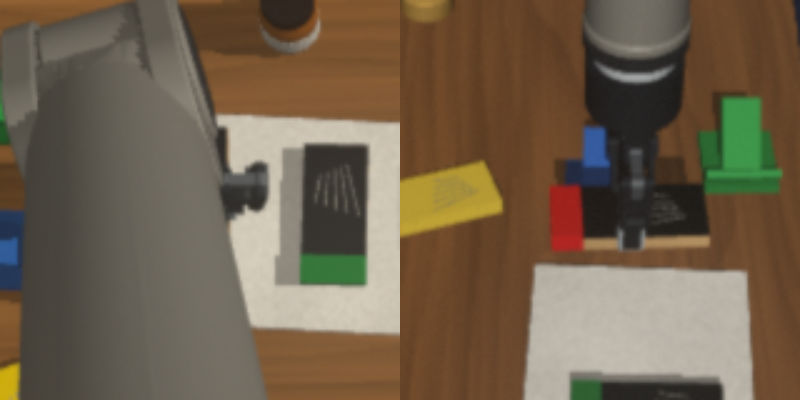

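The reject is held level and centred, with the finger at crop (632,190) and the tablet spanning 551 to 709. The passed tablet is undisturbed. Next I'll compute the approach to the rest.

```bash
python3 - <<'E'
from m import *
from bench import ctrl
st=ctrl.state();p,R=st["position"],Ro.from_quat(st["eef_rot"])
n=np.array([-.03,-.7065,.707]);u=np.array([.03,.7065,.707]);seat=np.array([.548,.318,.062])
G=frame(-n,yax(-2.4));A=seat+n*.06+u*.012
rows(p,R,A,G,16)
E
```

```text
16 x [0.0072, 0.0071, 0.0044, -0.0399, 0.0375, 0.0962] end [0.5456 0.284  0.1129] minz 0.104 mid [0.521 0.213 0.104]
```

Call:
send_rows(plan=[0.0072, 0.0071, 0.0044, -0.0399, 0.0375, 0.0962, 0.0072, 0.0071, 0.0044, -0.0399, 0.0375, 0.0962, 0.0072, 0.0071, 0.0044, -0.0399, 0.0375, 0.0962, 0.0072, 0.0071, 0.0044, -0.0399, 0.0375, 0.0962, 0.0072, 0.0071, 0.0044, -0.0399, 0.0375, 0.0962, 0.0072, 0.0071, 0.0044, -0.0399, 0.0375, 0.0962, 0.0072, 0.0071, 0.0044, -0.0399, 0.0375, 0.0962, 0.0072, 0.0071, 0.0044, -0.0399, 0.0375, 0.0962, 0.0072, 0.0071, 0.0044, -0.0399, 0.0375, 0.0962, 0.0072, 0.0071, 0.0044, -0.0399, 0.0375, 0.0962, 0.0072, 0.0071, 0.0044, -0.0399, 0.0375, 0.0962, 0.0072, 0.0071, 0.0044, -0.0399, 0.0375, 0.0962, 0.0072, 0.0071, 0.0044, -0.0399, 0.0375, 0.0962, 0.0072, 0.0071, 0.0044, -0.0399, 0.0375, 0.0962, 0.0072, 0.0071, 0.0044, -0.0399, 0.0375, 0.0962, 0.0072, 0.0071, 0.0044, -0.0399, 0.0375, 0.0962, 0, 0, 0, 0, 0, 0, 0, 0, 0, 0, 0, 0])

```text
t: 9.82
position: [0.5456, 0.2837, 0.1123]
eef_rot: [0.667, 0.64, 0.276, -0.265]
ft_force: [0.2, 0.4, -0.9]
finger_gap: 0.0587
finger_force: 64.4
```

```bash
python3 - <<'E'
from h import *
from m import *
from bench import ctrl
st=ctrl.state();p,R=st["position"],Ro.from_quat(st["eef_rot"]);print(st["t"],np.round(st["joint_positions"],3),st["ft_force"],p)
n=np.array([-.03,-.7065,.707]);u=np.array([.03,.7065,.707]);seat=np.array([.548,.318,.062])
G=frame(-n,yax(-2.4));print(np.degrees((R.inv()*G).as_rotvec()).round(2))
rows(p,R,seat+n*.004+u*.006,G,6)
s,t=ctrl.snapshot("side"),ctrl.snapshot("top")
f=lambda s,x,y,w,h,k:cv2.resize(s["image"][y:y+h,x:x+w],(400,400))
cv2.imwrite("pics/appr.png",np.hstack([f(t,130,150,140,140,2),f(s,260,90,140,140,2)])[:,:,::-1])
E
```

```text
9.825 [-0.16   0.56  -0.068  2.026 -1.23   0.771  0.765] [ 0.24735895  0.38972589 -0.87117487] [0.54557767 0.28371524 0.11229335]
[-0.05  0.08  0.04]
6 x [-0.0009, 0.0002, 0.0093, -0.0001, 0.0002, 0.0001] end [0.5483 0.3192 0.069 ] minz 0.069 mid [0.547 0.307 0.083]
```

View pics/appr.png

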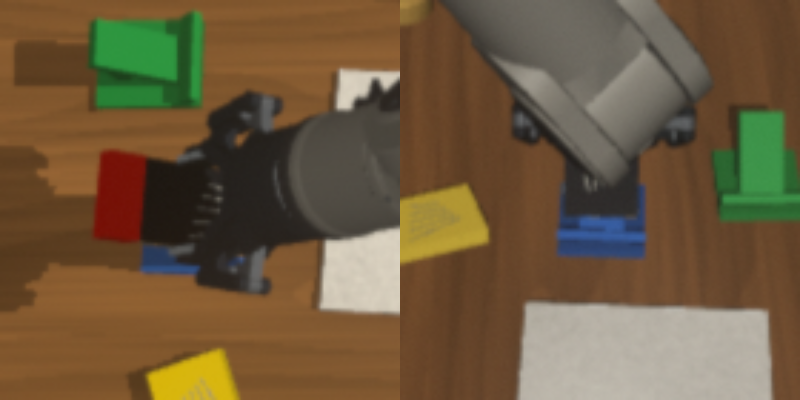

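The reject is tilted above the rest with its red band up at top crop (120,195) and its foot over the ledge at side crop (600,215), aligned across the rest. Moving in.

Call:
send_rows(plan=[-0.0009, 0.0002, 0.0093, 0, 0, 0, -0.0009, 0.0002, 0.0093, 0, 0, 0, -0.0009, 0.0002, 0.0093, 0, 0, 0, -0.0009, 0.0002, 0.0093, 0, 0, 0, -0.0009, 0.0002, 0.0093, 0, 0, 0, -0.0009, 0.0002, 0.0093, 0, 0, 0, 0, 0, 0, 0, 0, 0])

```text
t: 10.8
position: [0.5483, 0.3202, 0.0692]
eef_rot: [0.667, 0.639, 0.276, -0.265]
ft_force: [0.2, 0.4, -0.5]
finger_gap: 0.0581
finger_force: 64.4
```

Call:
send_rows(plan=[0, 0, 0.003, 0, 0, 0, 0, 0, 0, 0, 0, 0, 0, 0, 0, 0, 0, 0])

```text
t: 11.18
position: [0.5491, 0.3216, 0.0679]
eef_rot: [0.667, 0.639, 0.277, -0.264]
ft_force: [-0.4, 0.1, -0.0]
finger_gap: 0.0583
finger_force: 64.4
```

Now down the slope, 3 mm at a time, until the ledge is felt.

Call:
send_rows(plan=[-0.003, 0, 0, 0, 0, 0, 0, 0, 0, 0, 0, 0, 0, 0, 0, 0, 0, 0])

```text
t: 11.55
position: [0.5488, 0.3196, 0.0656]
eef_rot: [0.667, 0.639, 0.276, -0.265]
ft_force: [-0.4, 0.4, 0.2]
finger_gap: 0.0583
finger_force: 64.4
```

Call:
send_rows(plan=[0, 0, 0.002, 0, 0, 0, 0, 0, 0, 0, 0, 0, 0, 0, 0, 0, 0, 0])

```text
t: 11.92
position: [0.5488, 0.3211, 0.0641]
eef_rot: [0.667, 0.639, 0.276, -0.265]
ft_force: [-0.4, -0.2, 0.0]
finger_gap: 0.0584
finger_force: 64.4
```

Call:
send_rows(plan=[-0.002, 0, 0, 0, 0, 0, 0, 0, 0, 0, 0, 0, 0, 0, 0, 0, 0, 0])

```text
t: 12.3
position: [0.5489, 0.3199, 0.0629]
eef_rot: [0.667, 0.639, 0.277, -0.265]
ft_force: [0.6, 1.3, -0.7]
finger_gap: 0.0584
finger_force: 64.5
```

Call:
send_rows(plan=[0, 0, 0.002, 0, 0, 0, 0, 0, 0, 0, 0, 0, 0, 0, 0, 0, 0, 0])

```text
t: 12.68
position: [0.549, 0.3213, 0.0615]
eef_rot: [0.667, 0.639, 0.277, -0.265]
ft_force: [1.1, 1.6, -0.2]
finger_gap: 0.0587
finger_force: 64.5
```

Call:
send_rows(plan=[-0.002, 0, 0, 0, 0, 0, 0, 0, 0, 0, 0, 0, 0, 0, 0, 0, 0, 0])

```text
t: 13.05
position: [0.5489, 0.3214, 0.0614]
eef_rot: [0.666, 0.639, 0.278, -0.266]
ft_force: [0.4, 3.5, 6.4]
finger_gap: 0.0586
finger_force: 64.7
```

Call:
send_rows(plan=[-0.002, 0, 0, 0, 0, 0, 0, 0, 0, 0, 0, 0, 0, 0, 0, 0, 0, 0])

```text
t: 13.42
position: [0.5489, 0.3215, 0.0613]
eef_rot: [0.665, 0.639, 0.279, -0.267]
ft_force: [0.2, 5.9, 10.1]
finger_gap: 0.0585
finger_force: 65.0
```

The ledge is reached. I'll ease off and feel for the slope.

Call:
send_rows(plan=[0.003, 0, 0, 0, 0, 0, 0, 0, 0.002, 0, 0, 0, 0, 0, 0, 0, 0, 0, 0, 0, 0, 0, 0, 0])

```text
t: 13.92
position: [0.549, 0.3216, 0.0612]
eef_rot: [0.666, 0.639, 0.278, -0.265]
ft_force: [-5.5, -6.6, 19.3]
finger_gap: 0.0585
finger_force: 66.5
```

Call:
send_rows(plan=[0, 0, 0.002, 0, 0, 0, 0, 0, 0, 0, 0, 0, 0, 0, 0, 0, 0, 0])

```text
t: 14.3
position: [0.549, 0.3217, 0.0611]
eef_rot: [0.666, 0.639, 0.278, -0.266]
ft_force: [-12.4, -19.5, 35.2]
finger_gap: 0.0585
finger_force: 68.8
```

Call:
send_rows(plan=[0, 0, -0.003, 0, 0, 0, 0, 0, 0, 0, 0, 0, 0, 0, 0, 0, 0, 0])

```text
t: 14.68
position: [0.549, 0.3215, 0.0612]
eef_rot: [0.667, 0.639, 0.277, -0.265]
ft_force: [-2.1, -1.9, 12.9]
finger_gap: 0.058
finger_force: 65.7
```

Call:
send_rows(plan=[0, 0, 0, 0, 0, 0, 0, 0, 0, 0, 0, 0, 0, 0, 0, 0, 0, 0, 0, 0, 0, 0, 0, 0], fingers=0.072)

```text
t: 15.18
position: [0.5488, 0.3208, 0.0595]
eef_rot: [0.667, 0.639, 0.276, -0.265]
ft_force: [-0.2, -0.3, 0.3]
finger_gap: 0.0719
finger_force: 0.0
```

```bash
python3 - <<'E'
from h import *
from m import *
from bench import ctrl
st=ctrl.state();print(st["position"],st["finger_gap"],st["finger_force"],st["ft_force"])
s,t=ctrl.snapshot("side"),ctrl.snapshot("top")
f=lambda s,x,y,w,h,k:cv2.resize(s["image"][y:y+h,x:x+w],(400,400))
cv2.imwrite("pics/placed.png",np.hstack([f(t,130,150,140,140,2),f(s,260,90,140,140,2)])[:,:,::-1])
E
```

```text
[0.54875126 0.32081488 0.05953828] 0.07187321937769697 0.0 [-0.24245389 -0.25773403  0.25753965]
```

View pics/placed.png

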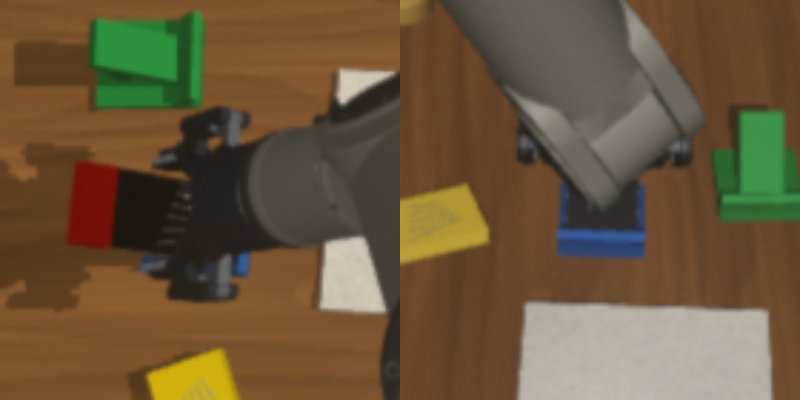

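The reject leans on the rest, red band up at top crop (95,205), with the fingers open on either side of it. Backing straight off.

Call:
send_rows(plan=[0, 0, -0.004, 0, 0, 0, 0, 0, -0.008, 0, 0, 0, 0, 0, -0.015, 0, 0, 0, 0, 0, -0.03, 0, 0, 0, 0, 0, -0.03, 0, 0, 0, 0, 0, -0.03, 0, 0, 0, 0, 0, -0.03, 0, 0, 0, 0, 0, 0, 0, 0, 0, 0, 0, 0, 0, 0, 0])

```text
t: 16.4
position: [0.5439, 0.2176, 0.1637]
eef_rot: [0.667, 0.639, 0.276, -0.265]
ft_force: [0.5, 1.1, -1.1]
finger_gap: 0.0721
finger_force: 0.0
```

```bash
python3 - <<'E'
from h import *
from m import *
from bench import ctrl
st=ctrl.state();p,R=st["position"],Ro.from_quat(st["eef_rot"]);print(st["t"],p,st["ft_force"])
c=np.array([.549,.3202,.0625]);n=np.array([-.03,-.7065,.707]);u=np.array([.03,.7065,.707])
a=np.radians(30);e=np.array([-.042,-.999,0]);z2=e*np.sin(a)+np.array([0,0,-np.cos(a)])
G=frame(z2,yax(-2.4));T=c+u*.040+n*.008+z2*.020
print("T",T)
p1,R1=rows(p,R,T-z2*.10,G,14);rows(p1,R1,T,G,8)
s,t=ctrl.snapshot("side"),ctrl.snapshot("top");pickle.dump({"side":s,"top":t},open("s2.pkl","wb"))
f=lambda s,x,y,w,h,k:cv2.resize(s["image"][y:y+h,x:x+w],(400,400))
cv2.imwrite("pics/prop.png",np.hstack([f(t,150,180,100,100,2),f(s,280,100,100,100,2)])[:,:,::-1])
E
```

```text
16.4 [0.54392637 0.21763676 0.16372626] [ 0.51649046  1.14365119 -1.08867091]
T [0.54954    0.332818   0.07911549]
14 x [0.0125, 0.0001, 0.0021, 0.0, -0.0935, -0.0] end [0.5523 0.3825 0.1656] minz 0.166 mid [0.549 0.312 0.192]
8 x [0.0, -0.0001, 0.0125, 0.0, -0.0, -0.0001] end [0.5494 0.3326 0.079 ] minz 0.079 mid [0.55  0.351 0.111]
```

View pics/prop.png

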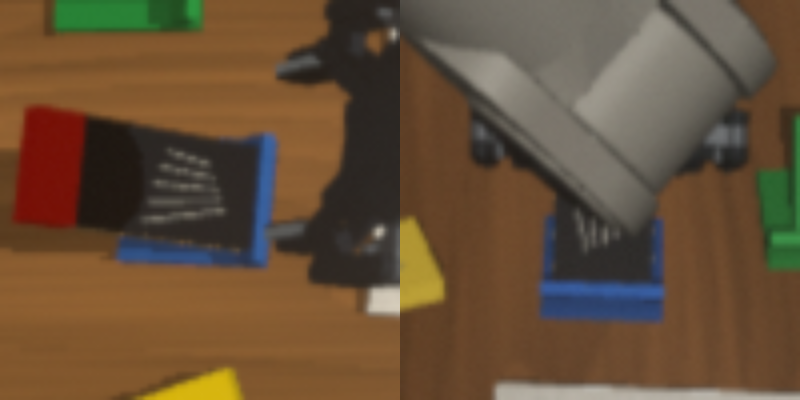

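The reject is propped squarely, foot against the lip (side crop (600,285), centred within the lip, which spans 541 to 663) and released. Moving over to the upper-end grasp leaves it alone for more than 2 s.

Call:
send_rows(plan=[0.0125, 0, 0.0021, 0, -0.0935, 0, 0.0125, 0, 0.0021, 0, -0.0935, 0, 0.0125, 0, 0.0021, 0, -0.0935, 0, 0.0125, 0, 0.0021, 0, -0.0935, 0, 0.0125, 0, 0.0021, 0, -0.0935, 0, 0.0125, 0, 0.0021, 0, -0.0935, 0, 0.0125, 0, 0.0021, 0, -0.0935, 0, 0.0125, 0, 0.0021, 0, -0.0935, 0, 0.0125, 0, 0.0021, 0, -0.0935, 0, 0.0125, 0, 0.0021, 0, -0.0935, 0, 0.0125, 0, 0.0021, 0, -0.0935, 0, 0.0125, 0, 0.0021, 0, -0.0935, 0, 0.0125, 0, 0.0021, 0, -0.0935, 0, 0.0125, 0, 0.0021, 0, -0.0935, 0, 0, 0, 0, 0, 0, 0, 0, 0, 0, 0, 0, 0], fingers=0.08)

```text
t: 18.5
position: [0.5515, 0.3814, 0.1655]
eef_rot: [0.698, 0.668, -0.187, 0.179]
ft_force: [-0.4, -0.3, 0.4]
finger_gap: 0.08
finger_force: 0.0
```

```bash
python3 - <<'E'
from h import *
from m import *
from bench import ctrl
st=ctrl.state();p,R=st["position"],Ro.from_quat(st["eef_rot"]);print(st["t"],p,np.round(st["joint_positions"],2))
c=np.array([.549,.3202,.0625]);n=np.array([-.03,-.7065,.707]);u=np.array([.03,.7065,.707])
a=np.radians(30);e=np.array([-.042,-.999,0]);z2=e*np.sin(a)+np.array([0,0,-np.cos(a)])
G=frame(z2,yax(-2.4));T=c+u*.040+n*.008+z2*.020
p1,R1=rows(p,R,T-z2*.045,G,5);rows(p1,R1,T,G,5)
s,t=ctrl.snapshot("side"),ctrl.snapshot("top")
# where the tablet's red band (top face) lies now, top view and side view
for q,roi in((t,(140,190,200,260)),(s,(300,80,370,150))):
    b=blobs(mask(q,"red"),roi,20);print([cv2.minAreaRect(x) for x in b[:1]])
f=lambda s,x,y,w,h,k:cv2.resize(s["image"][y:y+h,x:x+w],(400,400))
cv2.imwrite("pics/pre2.png",np.hstack([f(t,130,150,140,140,2),f(s,270,80,120,120,2)])[:,:,::-1])
E
```

```text
18.5 [0.55147864 0.3813725  0.16547948] [-1.07  0.78  0.38  1.37  0.1   1.42 -0.82]
5 x [0.0002, 0.0, 0.0108, -0.0, -0.0, -0.0002] end [0.5504 0.3553 0.1182] minz 0.118 mid [0.551 0.366 0.137]
5 x [0.0, 0.0, 0.009, -0.0, -0.0, -0.0] end [0.5494 0.3328 0.0792] minz 0.079 mid [0.55  0.342 0.095]
[((162.31707763671875, 221.14633178710938), (15.681278228759766, 29.81651496887207), 6.340191841125488)]
[((331.5, 120.5), (11.0, 25.0), 90.0)]
```

View pics/pre2.png

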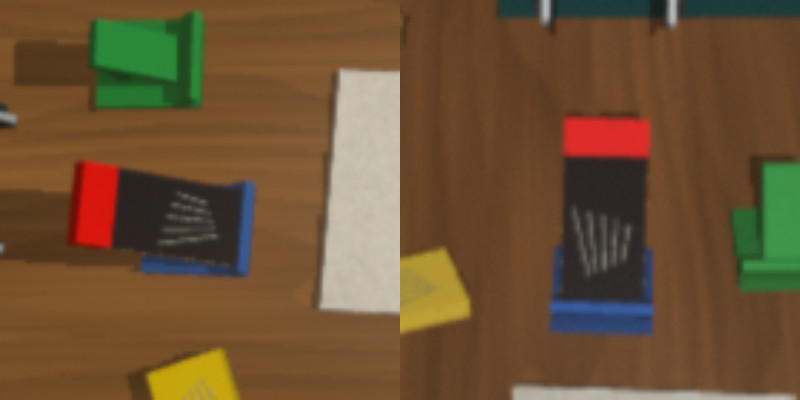

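The reject stands alone on the rest, face out, with the red band at side crop (607,138). The fingertips straddle it symmetrically (545 and 671). Going down around the upper end and gripping.

Call:
send_rows(plan=[0.0002, 0, 0.0108, 0, 0, 0, 0.0002, 0, 0.0108, 0, 0, 0, 0.0002, 0, 0.0108, 0, 0, 0, 0.0002, 0, 0.0108, 0, 0, 0, 0.0002, 0, 0.0108, 0, 0, 0, 0, 0, 0.009, 0, 0, 0, 0, 0, 0.009, 0, 0, 0, 0, 0, 0.009, 0, 0, 0, 0, 0, 0.009, 0, 0, 0, 0, 0, 0.009, 0, 0, 0, 0, 0, 0, 0, 0, 0, 0, 0, 0, 0, 0, 0])

```text
t: 20.1
position: [0.5495, 0.3338, 0.0796]
eef_rot: [0.697, 0.668, -0.186, 0.179]
ft_force: [0.4, 0.9, 0.3]
finger_gap: 0.0798
finger_force: 0.0
```

Call:
send_rows(plan=[0, 0, 0, 0, 0, 0, 0, 0, 0, 0, 0, 0, 0, 0, 0, 0, 0, 0, 0, 0, 0, 0, 0, 0, 0, 0, 0, 0, 0, 0, 0, 0, 0, 0, 0, 0], fingers=0.03)

```text
t: 20.85
position: [0.5496, 0.3341, 0.08]
eef_rot: [0.698, 0.668, -0.186, 0.179]
ft_force: [0.4, 1.8, 5.6]
finger_gap: 0.0596
finger_force: 64.7
```

```bash
python3 - <<'E'
from h import *
from m import *
from bench import ctrl
st=ctrl.state();p,R=st["position"],Ro.from_quat(st["eef_rot"]);print(st["t"],p,st["ft_force"],st["finger_force"])
n=np.array([-.03,-.7065,.707]);c=np.array([.549,.3202,.0625])
lift=p+n*.03+np.array([0,0,.05]);p1,R1=rows(p,R,lift,R,5)
# above box: rotate tablet upright. relation
u=np.array([.03,.7065,.707]);rel=R.inv().apply(c+n*.008-p);Ub=R.inv().apply(u);print("rel",rel.round(4),Ub.round(3))
b=np.radians(15);e=np.array([np.sin(np.radians(-10.6)),-np.cos(np.radians(-10.6)),0])
z3=-e*np.sin(b)+np.array([0,0,-np.cos(b)]);G=frame(z3,yax(-10.6));print("upright",G.apply(Ub).round(3))
ctr=np.array([.562,-.317,.006+.065+.10]);T=ctr-G.apply(rel);print("T",T)
mid=np.array([.53,.0,.27]);M=frame([0,0,-1],yax(-6))
p2,R2=rows(p1,R1,mid,M,10);p3,R3=rows(p2,R2,T,G,10)
E
```

```text
20.85 [0.54963106 0.3340869  0.07997819] [0.36470196 1.79873931 5.56833961] 64.67425346374512
5 x [-0.0108, 0.0, -0.0102, 0.0, 0.0, 0.0] end [0.5486 0.3128 0.1511] minz 0.094 mid [0.549 0.321 0.123]
rel [-0.011  -0.0001  0.02  ] [ 0.26   0.001 -0.966]
upright [0.001 0.001 1.   ]
T [ 0.56306386 -0.3116138   0.19318442]
10 x [-0.0338, 0.0004, -0.0025, 0.0017, 0.0523, 0.0061] end [ 5.298e-01 -1.000e-04  2.695e-01] minz 0.17 mid [0.54  0.132 0.242]
10 x [-0.0312, 0.0076, 0.004, -0.001, 0.0261, 0.008] end [ 0.5625 -0.312   0.1934] minz 0.193 mid [ 0.552 -0.189  0.233]
```

Call:
send_rows(plan=[-0.0108, 0, -0.0102, 0, 0, 0, -0.0108, 0, -0.0102, 0, 0, 0, -0.0108, 0, -0.0102, 0, 0, 0, -0.0108, 0, -0.0102, 0, 0, 0, -0.0108, 0, -0.0102, 0, 0, 0, -0.0338, 0.0004, -0.0025, 0.0017, 0.0523, 0.0061, -0.0338, 0.0004, -0.0025, 0.0017, 0.0523, 0.0061, -0.0338, 0.0004, -0.0025, 0.0017, 0.0523, 0.0061, -0.0338, 0.0004, -0.0025, 0.0017, 0.0523, 0.0061, -0.0338, 0.0004, -0.0025, 0.0017, 0.0523, 0.0061, -0.0338, 0.0004, -0.0025, 0.0017, 0.0523, 0.0061, -0.0338, 0.0004, -0.0025, 0.0017, 0.0523, 0.0061, -0.0338, 0.0004, -0.0025, 0.0017, 0.0523, 0.0061, -0.0338, 0.0004, -0.0025, 0.0017, 0.0523, 0.0061, -0.0338, 0.0004, -0.0025, 0.0017, 0.0523, 0.0061])

```text
t: 22.72
position: [0.5291, -0.0019, 0.2703]
eef_rot: [0.743, 0.669, 0.001, -0.0]
ft_force: [0.1, 0.9, -1.1]
finger_gap: 0.0595
finger_force: 64.5
```

Call:
send_rows(plan=[-0.0312, 0.0076, 0.004, -0.001, 0.0261, 0.008, -0.0312, 0.0076, 0.004, -0.001, 0.0261, 0.008, -0.0312, 0.0076, 0.004, -0.001, 0.0261, 0.008, -0.0312, 0.0076, 0.004, -0.001, 0.0261, 0.008, -0.0312, 0.0076, 0.004, -0.001, 0.0261, 0.008, -0.0312, 0.0076, 0.004, -0.001, 0.0261, 0.008, -0.0312, 0.0076, 0.004, -0.001, 0.0261, 0.008, -0.0312, 0.0076, 0.004, -0.001, 0.0261, 0.008, -0.0312, 0.0076, 0.004, -0.001, 0.0261, 0.008, -0.0312, 0.0076, 0.004, -0.001, 0.0261, 0.008, 0, 0, 0, 0, 0, 0, 0, 0, 0, 0, 0, 0])

```text
t: 24.22
position: [0.5621, -0.3119, 0.1938]
eef_rot: [0.763, 0.633, 0.1, -0.083]
ft_force: [-0.2, -0.3, -0.7]
finger_gap: 0.0593
finger_force: 64.7
```

```bash
cat > a.py <<'E'
from h import *
from m import *
from bench import ctrl
st=ctrl.state();p,R=st["position"],Ro.from_quat(st["eef_rot"]);print(st["t"],p,st["ft_force"],st["finger_force"],st["finger_gap"])
rel=np.array([-.011,0,.020]);Ub=np.array([.26,0,-.966])
b=np.radians(15);e=np.array([np.sin(np.radians(-10.6)),-np.cos(np.radians(-10.6)),0])
z3=-e*np.sin(b)+np.array([0,0,-np.cos(b)]);G=frame(z3,yax(-10.6))
print("up",R.apply(Ub).round(3),"ctr",(p+R.apply(rel)).round(4),"err",np.degrees((R.inv()*G).as_rotvec()).round(2))
def goto(z,n,p=p,R=R):
    return rows(p,R,np.array([.562,-.317,z+.065])-G.apply(rel),G,n)
E
python3 - <<'E'
from a import *
a=goto(.085,2);goto(.012,7,*a)
s,t=ctrl.snapshot("side"),ctrl.snapshot("top")
f=lambda s,x,y,w,h,k:cv2.resize(s["image"][y:y+h,x:x+w],(400,400))
cv2.imwrite("pics/box.png",np.hstack([f(t,410,150,140,140,2),f(s,280,290,140,140,2)])[:,:,::-1])
E
```

```text
24.225 [ 0.56206831 -0.31188677  0.19375873] [-0.21265417 -0.28128992 -0.7324439 ] 64.73098397254944 0.05926899137206057
up [0.001 0.002 1.   ] ctr [ 0.561  -0.3173  0.1716] err [-0.03  0.03 -0.02]
2 x [-0.0026, 0.0004, 0.0105, -0.0003, 0.0003, -0.0002] end [ 0.5629 -0.3116  0.1721] minz 0.172 mid [ 0.563 -0.312  0.172]
7 x [-0.0027, 0.0, 0.0101, 0.0, -0.0, 0.0] end [ 0.5629 -0.3116  0.0989] minz 0.099 mid [ 0.563 -0.312  0.13 ]
```

View pics/box.png

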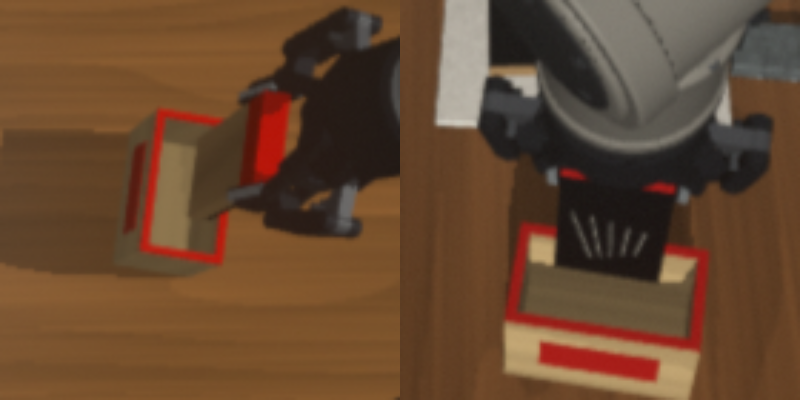

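The reject is held upright above the box: red band up at top crop (265,140), lower end over the opening at side crop (610,275). Lowering in.

Call:
send_rows(plan=[-0.0026, 0.0004, 0.0105, 0, 0, 0, -0.0026, 0.0004, 0.0105, 0, 0, 0, -0.0027, 0, 0.0101, 0, 0, 0, -0.0027, 0, 0.0101, 0, 0, 0, 0, 0, 0, 0, 0, 0])

```text
t: 24.95
position: [0.5623, -0.3118, 0.1496]
eef_rot: [0.763, 0.633, 0.099, -0.084]
ft_force: [-0.1, 0.0, -1.1]
finger_gap: 0.0591
finger_force: 64.7
```

Call:
send_rows(plan=[-0.0027, 0, 0.0101, 0, 0, 0, -0.0027, 0, 0.0101, 0, 0, 0, -0.0027, 0, 0.0101, 0, 0, 0, -0.0027, 0, 0.0101, 0, 0, 0, -0.0027, 0, 0.0101, 0, 0, 0, 0, 0, 0, 0, 0, 0, 0, 0, 0, 0, 0, 0])

```text
t: 25.82
position: [0.5631, -0.3124, 0.0988]
eef_rot: [0.763, 0.633, 0.1, -0.083]
ft_force: [0.1, -0.2, -1.4]
finger_gap: 0.0592
finger_force: 64.7
```

Call:
send_rows(plan=[-0.0008, 0, 0.0029, 0, 0, 0, 0, 0, 0, 0, 0, 0, 0, 0, 0, 0, 0, 0])

```text
t: 26.2
position: [0.5629, -0.3122, 0.0957]
eef_rot: [0.763, 0.633, 0.1, -0.083]
ft_force: [0.5, 0.7, -1.1]
finger_gap: 0.0592
finger_force: 64.7
```

Call:
send_rows(plan=[-0.0005, 0, 0.0019, 0, 0, 0, 0, 0, 0, 0, 0, 0, 0, 0, 0, 0, 0, 0])

```text
t: 26.58
position: [0.5631, -0.3124, 0.0939]
eef_rot: [0.763, 0.633, 0.1, -0.083]
ft_force: [0.4, -0.6, 1.5]
finger_gap: 0.0594
finger_force: 65.0
```

Call:
send_rows(plan=[-0.0004, 0, 0.0014, 0, 0, 0, 0, 0, 0, 0, 0, 0, 0, 0, 0, 0, 0, 0])

```text
t: 26.95
position: [0.563, -0.3126, 0.0938]
eef_rot: [0.763, 0.633, 0.1, -0.083]
ft_force: [-3.2, 1.2, 11.2]
finger_gap: 0.0596
finger_force: 66.0
```

Call:
send_rows(plan=[0, 0, 0, 0, 0, 0, 0, 0, 0, 0, 0, 0, 0, 0, 0, 0, 0, 0, 0, 0, 0, 0, 0, 0, 0, 0, 0, 0, 0, 0], fingers=0.08)

```text
t: 27.58
position: [0.5629, -0.3123, 0.0921]
eef_rot: [0.763, 0.633, 0.1, -0.083]
ft_force: [-0.4, -0.0, 1.0]
finger_gap: 0.0801
finger_force: 0.0
```

Call:
send_rows(plan=[0.0013, 0, -0.005, 0, 0, 0, 0.0026, 0, -0.01, 0, 0, 0, 0.0052, 0, -0.02, 0, 0, 0, 0.0078, 0, -0.03, 0, 0, 0, 0.0078, 0, -0.03, 0, 0, 0, 0.0078, 0, -0.03, 0, 0, 0, 0.0078, 0, -0.03, 0, 0, 0, 0, 0, 0, 0, 0, 0, 0, 0, 0, 0, 0, 0])

```text
t: 28.7
position: [0.5627, -0.3132, 0.2529]
eef_rot: [0.763, 0.633, 0.1, -0.083]
ft_force: [0.5, 0.7, -0.0]
finger_gap: 0.0797
finger_force: 0.0
```

```bash
python3 - <<'E'
from h import *
from bench import ctrl
st=ctrl.state();print(st["t"],st["position"],st["finger_force"],st["ft_force"])
s,t=ctrl.snapshot("side"),ctrl.snapshot("top")
f=lambda s,x,y,w,h:cv2.resize(s["image"][y:y+h,x:x+w],(400,400))
cv2.imwrite("pics/fin.png",np.hstack([f(t,300,130,220,220),f(s,250,190,240,240)])[:,:,::-1])
E
```

```text
28.7 [ 0.56266072 -0.31316888  0.25287651] 0.0 [ 0.47485927  0.68339355 -0.04183649]
```

View pics/fin.png

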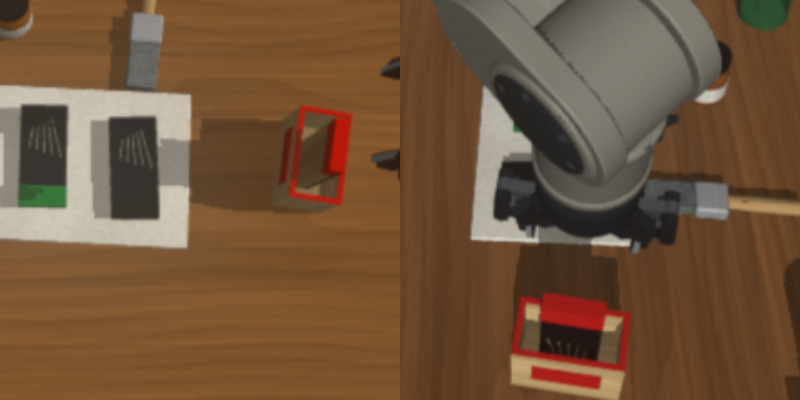

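The reject stands upright in the box (red top at top crop (340,145) and side crop (573,310)). The good tablets are where they were and the gripper is clear.

```bash
python3 -c "
from bench import ctrl
print(ctrl.hand_in())"
```

```text
the job is handed in; nothing more can be done
None
```

The reject was propped on the blue rest, left untouched for over 2 s, then lowered into the red-rimmed box; the last pictures show it standing there, the other two tablets unmoved, and the job is handed in (no verdict was returned).

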